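# Sort the glass pieces by shape

## Robot

A 6-joint arm with a two-finger parallel gripper is mounted at the origin on the work surface. World frame = base frame: x ahead of the robot, y to its left, z up, the work surface at z = 0. Lengths are in m, angles in degrees, forces in N, time in s.
With the tool pointing down it reaches from about 0.325 to 0.85 m from the base axis. Payload 15.5 kg.
Tool frame: the origin (TCP) lies at the very end of the fingers, on their centre line; the grasp point (between the pads) lies arm.grip_depth behind it (arm.grip_depth is the distance from the TCP to the grasp point, in m); z points along the fingers, y is the line along which they close (so a half turn about z gives the same grasp; the last joint's range is limited). The gripper opens to 91 mm and grips with 3 to 60 N. Pads are 32 mm wide; open, the fingers measure 118 mm over their backs; the gripper's body (76 mm by 178 mm) begins 60 mm behind the grasp point.
Start: joints at [-5.472, 28.281, 77.091, -0, 74.628, -5.472], TCP at [0.625, 0, 0.19] pointing down, gripper open.
Joint ranges: [-166.48, 166.48], [-47.26, 123.95], [12.59, 153.08], [-70.14, 250.14], [6.76, 159.57], [-176.63, 176.63]. Speed limits (degrees/s): [108.29, 108.29, 147.25, 172.46, 172.46, 172.46].

## Interface

Orientations are given as a 3x3 rotation matrix whose columns are the frame's x, y, z axes.
In Python, from rig import arm gives the robot as it stands. Calls block until the motion is done:
- arm.move_to(position, orientation): joint-space move of the TCP to a pose.
- arm.move_l(position, orientation=None, feed=0.15): straight line of the TCP; orientation=None keeps the orientation; feed is the mean speed in m/s.
- arm.move_joints(angles): joint-space move.
- arm.grip(opening): finger opening in m; the grip force is fixed at half the most; returns when the fingers have stopped.
- arm.sleep(seconds).
- arm.solve_ik(position, orientation): joint angles nearest the present ones, or None.
- arm.snapshot(name): name is "scene" or "side" or "wrist"; returns the picture (400x640x3 uint8, red, green, blue); there is no depth.
- arm.get_calibration(name): a dict with "intrinsics" (3x3 intrinsics, pixels), "cam_to_world" (4x4, takes a point from camera to world coordinates). Camera axes: x right, y down, z forward; pixel columns grow to the right and rows downward; lengths in m; the calibration is good to about 2 mm. A picture is of the moment at which its call begins: read the wrist's pose just before it. get_calibration takes no time and is no camera call; for the wrist camera it gives the pose at the moment of the call.
A pose or a line that the arm cannot do raises arm.Unreachable and nothing moves.
- arm.sign_off(): hands the job in; it is judged then, once.
Readings, each from a call of its own:
- arm.current_t(): time.
- arm.current_joint_positions(): joint angles.
- arm.current_dq(): joint speeds.
- arm.current_tau(): joint torques, N m.
- arm.current_ee_pos(): TCP position.
- arm.current_tool_rot(): TCP orientation.
- arm.current_force(): force on the tool from outside, world axes, zero at the start.
- arm.current_torque(): the same for the moment, N m.
- arm.current_width(): finger opening in m.
- arm.current_grasp_force(): force on a finger pad.
Only numpy, scipy, OpenCV 4.12 (cv2) and the standard library are available. Lean on these libraries where they do the work, as an engineer would, in place of code of your own. Each camera call takes 0.05 s, during which the arm holds its last target. There are 200 camera calls.

## Task

Sort the five loose glass pieces by shape: put each, whatever its size, into the tray that has a sample of its shape glued on the ledge behind it (squares, rounds, strips). Every piece must end lying flat on its tray's floor, not on another piece; it is glass, so set it down rather than drop it. Leave the copper foil roll and the solder spool where they are.

Things in the scene. Friction and masses are not known exactly. Their poses are not given: they have to be found in the camera images.
- square_large: large square piece, 45 x 45 mm, sides along its x and y; sea-green glass, 12 mm thick, lying flat; origin at the centre of its underside, z up; weighs about 60 g
- square_small: small square piece, 32 x 32 mm, sides along its x and y; sea-green glass, 12 mm thick, lying flat; origin at the centre of its underside, z up; weighs about 30 g
- round_large: large round piece, diameter 48 mm; sea-green glass, 12 mm thick, lying flat; origin at the centre of its underside, z up; weighs about 55 g
- round_small: small round piece, diameter 34 mm; sea-green glass, 12 mm thick, lying flat; origin at the centre of its underside, z up; weighs about 27 g
- strip: long strip, 75 mm along its x by 24 mm along its y; sea-green glass, 12 mm thick, lying flat; origin at the centre of its underside, z up; weighs about 55 g
- tray_square: fixed white open tray for square pieces (sample: a 36 x 36 mm glass square). Outside 134 (its x) x 145 (its y) x 28 mm high, walls and floor 5 mm thick (floor 5 mm above the table). At its +x end, away from the robot, a ledge 50 x 90 x 28 mm high has the sample, 4 mm thick, glued on at x = 92 mm. Origin: centre of its underside, z up; yaw within 9 degrees; in any of 3 places in a row
- tray_round: fixed white open tray for round pieces (sample: a glass disc 38 mm across). Outside 134 (its x) x 145 (its y) x 28 mm high, walls and floor 5 mm thick (floor 5 mm above the table). At its +x end, away from the robot, a ledge 50 x 90 x 28 mm high has the sample, 4 mm thick, glued on at x = 92 mm. Origin: centre of its underside, z up; yaw within 9 degrees; in any of 3 places in a row
- tray_strip: fixed white open tray for strips (sample: a glass strip 74 mm along y by 22 mm). Outside 134 (its x) x 145 (its y) x 28 mm high, walls and floor 5 mm thick (floor 5 mm above the table). At its +x end, away from the robot, a ledge 50 x 90 x 28 mm high has the sample, 4 mm thick, glued on at x = 92 mm. Origin: centre of its underside, z up; yaw within 9 degrees; in any of 3 places in a row
- foil_roll: roll of copper foil lying flat among the glass, not to be disturbed: a copper ring 58 mm across with a 24 mm hole, 10 mm high; origin at the centre of its underside, z up
- solder_spool: spool of solder standing among the glass, not to be disturbed: black flanges 48 mm across, metal-coloured winding between, 36 mm high; origin at the centre of its underside, z up

How it is judged:
By the outcome, as a careful person would: the job done as asked, in the order asked, and still so for the second after the job is handed in, with the robot touching nothing.
It also fails if it takes over 93 s, if anything falls off the work surface, if the arm or the gripper's body presses on something with over 40 N, if the wrist force passes 120 N, or if a joint passes its speed limit or range.

## Working session

There is one attempt and no reset: what is moved stays moved. The work goes in short steps, each a Python script; the robot and the scene stay as the last script left them, time stands still between calls to the robot, and variables do not carry over. Pictures are saved under pics/ and viewed, at most 14 in all, crops included, and the job is handed in when it is done.

```bash
ls; mkdir -p pics; python3 - <<'E'
from rig import arm
import cv2,numpy as np
for n in("scene","side"):
    cv2.imwrite(f"pics/{n}0.png",arm.snapshot(n)[:,:,::-1]); c=arm.get_calibration(n); print(n,c["intrinsics"],c["cam_to_world"].round(3))
c=arm.get_calibration("wrist");print(c["cam_to_world"].round(3),c["intrinsics"]); cv2.imwrite("pics/wrist0.png",arm.snapshot("wrist")[:,:,::-1])
print(arm.grip_depth,arm.current_t(),arm.current_tool_rot().round(3))
E
```

```text
pics
scene [[501.60914583   0.         318.56184448]
 [  0.         501.60914583 201.48382297]
 [  0.           0.           1.        ]] [[-0.371  0.77  -0.519  1.187]
 [ 0.929  0.304 -0.213  0.285]
 [-0.006 -0.561 -0.828  1.09 ]
 [ 0.     0.     0.     1.   ]]
side [[390.62689582   0.         323.91706272]
 [  0.         390.62689582 201.72487517]
 [  0.           0.           1.        ]] [[ 0.823 -0.287  0.49   0.025]
 [-0.567 -0.43   0.703 -0.752]
 [ 0.009 -0.856 -0.516  0.599]
 [ 0.     0.     0.     1.   ]]
[[ 1.     0.002 -0.002  0.625]
 [ 0.001 -0.959 -0.285  0.08 ]
 [-0.003  0.285 -0.959  0.385]
 [ 0.     0.     0.     1.   ]] [[276.3811193    0.         316.85529153]
 [  0.         276.3811193  197.5174851 ]
 [  0.           0.           1.        ]]
0.0188 0.15 [[ 0.     1.    -0.001]
 [ 1.    -0.     0.   ]
 [ 0.    -0.001 -1.   ]]
```

View pics/scene0.png

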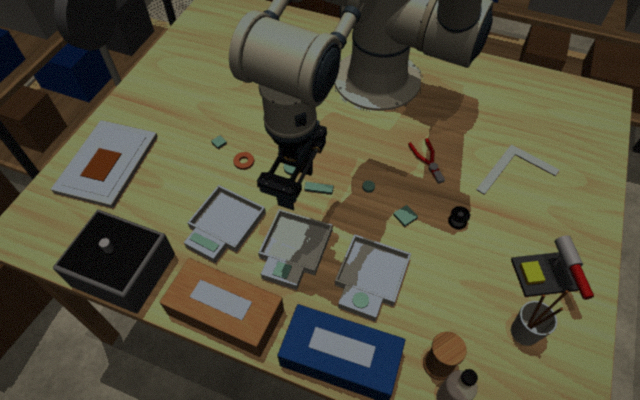

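View pics/side0.png

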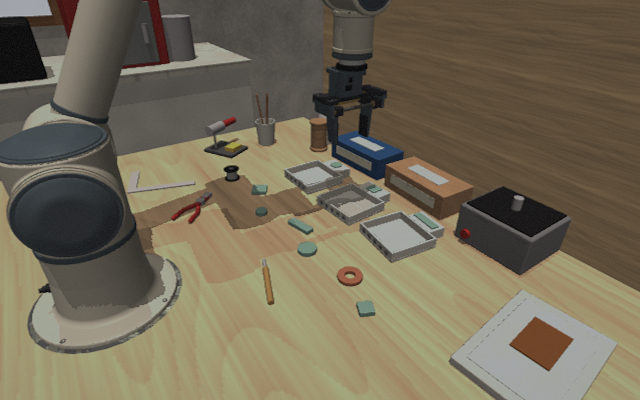

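View pics/wrist0.png

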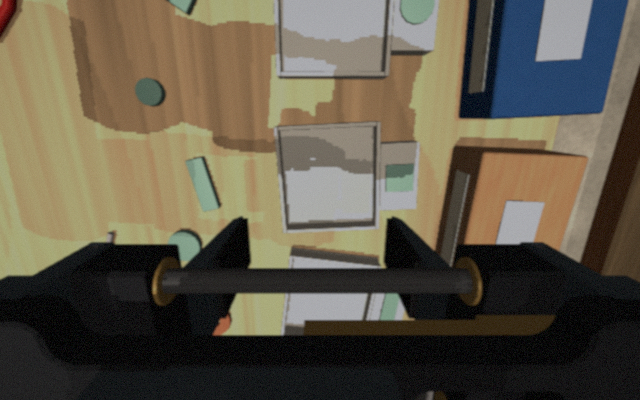

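The three views show the following:
- **Scene view:** small square (219,142), foil (243,160), large round (288,168), strip (319,188), small round (368,187), large square (404,215) and spool (459,216).
- **Trays, −y to +y:** strip (228,215), square (296,240), round (373,268).

Next I'll take closer wrist views.

```bash
cat > h.py <<'E'
from rig import arm
import cv2,numpy as np
def R(yaw):  # tool down, closing axis (tool y) at yaw degrees in world
    a=np.radians(yaw); y=np.array([np.cos(a),np.sin(a),0]); z=np.array([0,0,-1.]); return np.c_[np.cross(y,z),y,z]
def cast(px,c,z):
    px=np.asarray(px,float).reshape(-1,2); d=np.c_[px,np.ones(len(px))]@np.linalg.inv(c["intrinsics"]).T@c["cam_to_world"][:3,:3].T
    o=c["cam_to_world"][:3,3]; return (o+d*((z-o[2])/d[:,2])[:,None])[:,:2]
def snap(n,f):
    c=arm.get_calibration(n); im=arm.snapshot(n); cv2.imwrite(f"pics/{f}.png",im[:,:,::-1]); return im,c
def glass(im):
    f=cv2.medianBlur(im,3).astype(int); r,g,b=f[...,0],f[...,1],f[...,2]
    m=((g>r*1.12+3)&(b>r*0.95)&(g>=b)&(g>35)).astype(np.uint8)
    return cv2.morphologyEx(m,cv2.MORPH_OPEN,np.ones((3,3),np.uint8))
def find(im,c,z=.012,amin=60):
    out=[]
    for k in cv2.findContours(glass(im),cv2.RETR_EXTERNAL,cv2.CHAIN_APPROX_NONE)[0]:
        if cv2.contourArea(k)<amin: continue
        w=cast(k,c,z); (x,y),s,a=cv2.minAreaRect((w*1000).astype(np.float32))
        out.append((k.reshape(-1,2).mean(0).round(),round(x),round(y),np.round(s),round(a,1),round(cv2.contourArea((w*1000).astype(np.float32))/(s[0]*s[1]),2)))
    return out
E
python3 - <<'E'
from h import *
import pickle
for i,p in enumerate([(.52,-.2,.2),(.52,.06,.2)]):
    arm.move_to(p,R(0) if False else arm.current_tool_rot()); im,c=snap("wrist",f"w{i+1}"); pickle.dump((im,c),open(f"w{i+1}.pkl","wb"))
    print(c["cam_to_world"].round(3)[:3,3])
    for o in find(im,c): print(*o)
print(arm.current_t(),arm.current_joint_positions(),arm.current_tool_rot().round(2))
E
```

```text
[ 0.521 -0.119  0.396]
[255. 260.] 425 -335 [30. 21.] 81.5 0.79
[474. 181.] 743 -208 [77. 24.] 82.5 0.86
[245. 106.] 425 -106 [44. 42.] 54.1 0.64
[501.  11.] 742 2 [38. 25.] 2.6 0.88
[272.  28.] 465 -16 [21. 65.] 13.5 0.84
[0.52  0.14  0.396]
[467. 217.] 742 -4 [38. 38.] 2.1 0.89
[280. 221.] 465 -12 [22. 74.] 12.5 0.89
[237. 138.] 411 109 [30. 28.] 13.8 0.78
[495.  65.] 746 201 [38. 38.] 22.9 0.76
[272.  41.] 463 227 [43. 43.] 57.0 0.91
2.1667 [-6.76368321e-02  1.95345959e+01  9.04403447e+01  7.68640095e-03
  7.00572644e+01 -8.15982981e-02] [[-0.  1. -0.]
 [ 1.  0.  0.]
 [ 0. -0. -1.]]
```

View pics/w1.png

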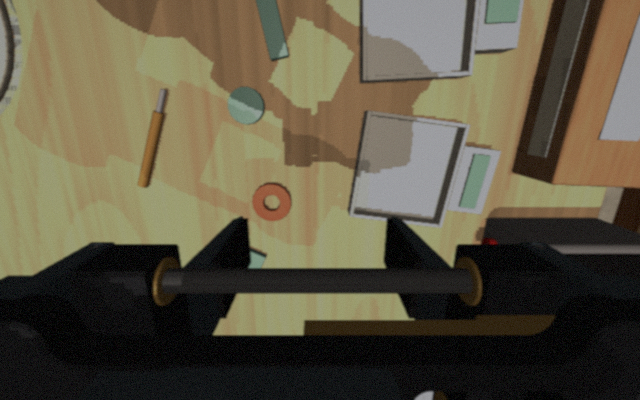

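View pics/w2.png

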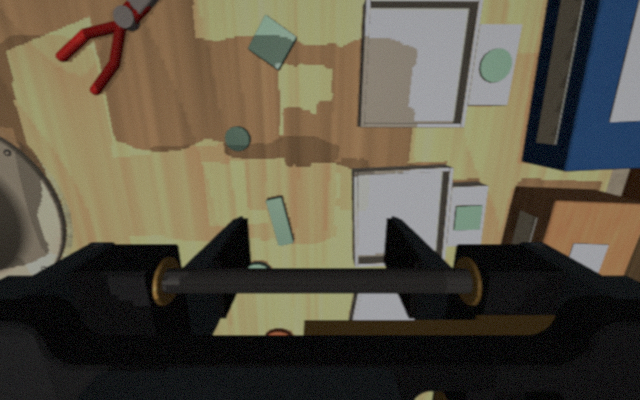

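w1 shows the foil (272,201), large round (246,105), the edge of the small square (257,258) and the strip tray (350–466, 111–225). w2 shows the large square (272,42), small round (237,138), strip (280,221), square tray (352–450,166–263) and round tray (361–466,2–127). I'll compute the obstacles, tray corners and small square now.

```bash
python3 - <<'E'
from h import *
import pickle
w1=pickle.load(open("w1.pkl","rb"));w2=pickle.load(open("w2.pkl","rb"))
p=lambda px,c,z:print((cast(px,c,z)*1000).round().tolist())
print("tray corners z.028: strip,sq,round")
p([(366,111),(466,123),(441,225),(350,214)],w1[1],.028);p([(352,168),(450,166),(355,263)],w2[1],.028);p([(361,128),(466,127),(363,2),(479,1)],w2[1],.028)
print("samples z.032")
for w in(w1,w2):
    for o in find(*w,z=.032): print(*o)
print("foil"); p([(272,201)],w1[1],.01)
for n in("scene","side"):
    im=cv2.imread(f"pics/{n}0.png")[:,:,::-1].copy(); c=arm.get_calibration(n); print(n)
    for o in find(im,c,amin=20): print(*o)
    if n=="scene": p([(459,216)],c,.018);p([(243,160)],c,.01)
    else: p([(232,173)],c,.018);p([(350,276)],c,.01)
arm.move_to((.5,-.36,.2),arm.current_tool_rot()); im,c=snap("wrist","w3"); pickle.dump((im,c),open("w3.pkl","wb"))
print("w3")
for o in find(im,c): print(*o)
print(arm.current_t())
E
```

```text
tray corners z.028: strip,sq,round
[[582.0, -113.0], [711.0, -128.0], [697.0, -269.0], [567.0, -252.0]]
[[567.0, 72.0], [698.0, 75.0], [577.0, -71.0]]
[[576.0, 124.0], [712.0, 126.0], [572.0, 265.0], [705.0, 266.0]]
samples z.032
[255. 260.] 430 -324 [29. 20.] 81.5 0.79
[474. 181.] 731 -204 [73. 23.] 82.5 0.86
[245. 106.] 430 -107 [41. 40.] 54.1 0.64
[501.  11.] 731 -4 [36. 23.] 2.6 0.88
[272.  28.] 468 -22 [20. 62.] 13.5 0.84
[467. 217.] 731 3 [36. 36.] 2.1 0.89
[280. 221.] 467 -4 [21. 70.] 12.5 0.89
[237. 138.] 416 111 [28. 26.] 13.8 0.78
[495.  65.] 734 198 [36. 36.] 22.9 0.76
[272.  41.] 466 222 [40. 41.] 57.0 0.91
foil
[[454.0, -239.0]]
scene
[360. 300.] 728 198 [37. 34.] 19.6 0.83
[282. 270.] 726 -1 [37. 37.] 1.5 0.84
[204. 242.] 726 -210 [77. 24.] 83.4 0.86
[405. 215.] 469 228 [44. 45.] 57.6 0.83
[319. 188.] 471 -9 [28. 73.] 11.5 0.77
[368. 186.] 417 112 [33. 27.] 18.9 0.76
[289. 168.] 440 -109 [35. 26.] 89.1 0.71
[219. 141.] 424 -331 [35. 28.] 63.0 0.82
[[426.0, 356.0]]
[[458.0, -238.0]]
side
[366. 308.] 418 -341 [38. 31.] 63.4 0.85
[307. 249.] 423 -111 [51. 44.] 56.1 0.79
[301. 226.] 461 -19 [30. 77.] 12.6 0.78
[426. 220.] 756 -187 [77. 23.] 82.7 0.74
[261. 211.] 406 101 [38. 22.] 62.8 0.87
[374. 189.] 754 23 [38. 32.] 56.4 0.65
[259. 189.] 459 220 [50. 40.] 56.4 0.87
[336. 164.] 758 229 [40. 28.] 54.4 0.8
[[430.0, 354.0]]
[[451.0, -246.0]]
w3
[259. 163.] 417 -345 [31. 17.] 0.1 0.69
[513.  50.] 744 -200 [78. 24.] 82.4 0.87
3.7667
```

View pics/w3.png

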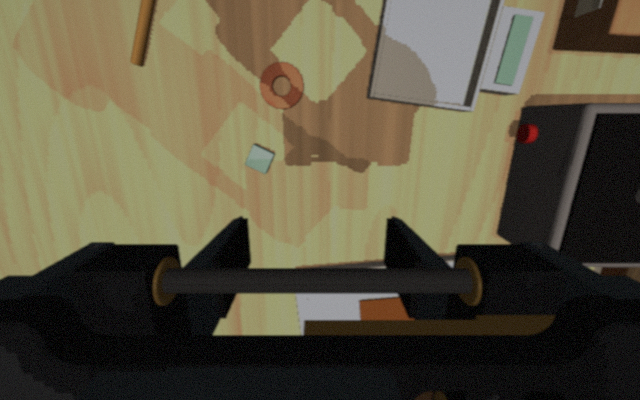

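w3 shows the small square at (260,158), with corners (254,143), (274,152), (267,173) and (245,163), well clear of the foil (282,86). I'll pick it now as the first piece.

```bash
cat >> h.py <<'E'
TR={"sq":(.638,0,2.5),"ro":(.641,.1955,1.5),"st":(.640,-.191,-7)}
GZ=.003
def pick(x,y,yaw,w):
    arm.grip(min(.09,w+.034)); arm.move_to((x,y,.09),R(yaw)); arm.move_l((x,y,GZ),feed=.12); arm.grip(w-.01)
    arm.move_l((x,y,.09),feed=.12); print("width",round(arm.current_width(),4),"want",w,"F",round(arm.current_grasp_force(),1),"t",arm.current_t())
def place(tray,dx,dy,w):
    X,Y,a=TR[tray]; r=np.radians(a); x=X+dx*np.cos(r)-dy*np.sin(r); y=Y+dx*np.sin(r)+dy*np.cos(r); z=GZ+.005
    arm.move_to((x,y,.09),R(a)); arm.move_l((x,y,z+.012),feed=.12); arm.move_l((x,y,z+.0006),feed=.025)
    print("fz",arm.current_force().round(1)); arm.grip(w+.018); arm.move_l((x,y,.1),feed=.12); print("t",arm.current_t())
E
python3 - <<'E'
from h import *
import pickle
c=pickle.load(open("w3.pkl","rb"))[1]; q=cast([(254,143),(274,152),(267,173),(245,163)],c,.012); m=q.mean(0)
print((q*1000).round(),m)
pick(*m,-25,.032); snap("side","s1")
print(arm.current_width())
E
```

```text
[[ 413. -315.]
 [ 440. -327.]
 [ 429. -357.]
 [ 399. -343.]] [ 0.42045041 -0.33541402]
width 0.0222 want 0.032 F 0.0 t 7.5083
0.022297181874431103
```

```bash
python3 - <<'E'
from h import *
im=cv2.imread("pics/s1.png"); cv2.imwrite("pics/s1c.png",cv2.resize(im[150:390,230:480],None,fx=2.4,fy=2.4))
for n in("scene","side"):
    im,c=snap(n,n+"1")
    for o in find(im,c,amin=20): print(*o)
print(arm.current_ee_pos())
E
```

```text
[360. 300.] 728 197 [37. 37.] 19.6 0.78
[282. 270.] 726 -1 [39. 38.] 2.1 0.85
[204. 242.] 726 -211 [76. 24.] 83.4 0.86
[405. 215.] 469 227 [44. 45.] 57.9 0.88
[318. 187.] 470 -10 [28. 71.] 12.7 0.75
[369. 186.] 417 113 [33. 24.] 18.9 0.81
[292. 167.] 429 -103 [42. 39.] 21.5 0.85
[218. 141.] 424 -334 [31. 28.] 48.3 0.77
[366. 309.] 417 -341 [35. 30.] 55.9 0.86
[307. 249.] 422 -111 [51. 41.] 56.1 0.81
[432. 225.] 756 -211 [33. 18.] 42.4 0.72
[301. 226.] 460 -18 [30. 78.] 13.6 0.75
[261. 211.] 406 101 [38. 22.] 62.8 0.9
[259. 189.] 459 220 [54. 37.] 62.8 0.89
[336. 165.] 758 229 [40. 28.] 54.4 0.81
[ 0.42010161 -0.33506285  0.08923388]
```

View pics/s1c.png

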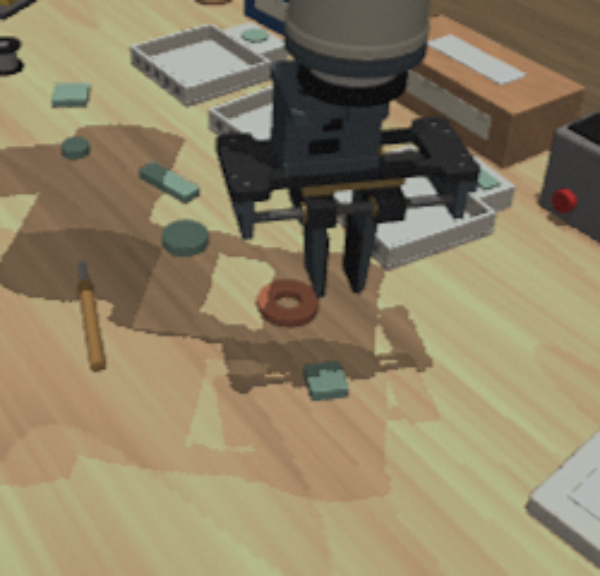

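The crop shows the jaws empty and the small square still on the table at (327,380), about where it was. I'll re-measure it and grip lower, closing fully and reading the grip before lifting.

```bash
python3 - <<'E'
from h import *
arm.move_to((.42,-.42,.15),R(0)); im,c=snap("wrist","w4")
for o in find(im,c): print(*o)
cv2.imwrite("pics/w4c.png",cv2.resize(im[40:240,220:420,::-1],None,fx=2.5,fy=2.5)); import pickle; pickle.dump(c,open("w4.pkl","wb")); print(arm.current_t())
E
```

```text
[317. 114.] 419 -337 [30. 28.] 62.9 0.85
[631.   5.] 746 -229 [10. 23.] 81.3 0.71
8.3083
```

View pics/w4c.png

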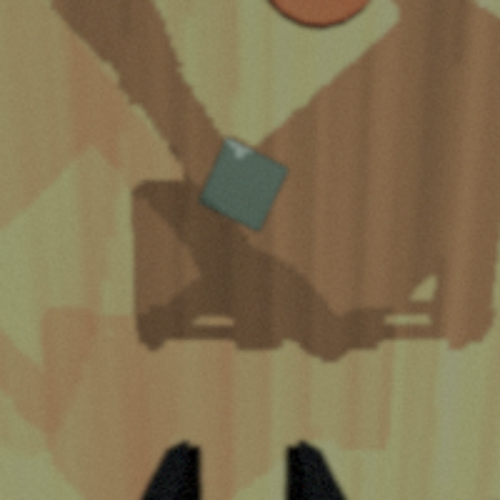

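The view shows the square intact at crop (243,184), aligned at −27°, so it was squeezed and then slipped out.

```bash
python3 - <<'E'
import re
s=open("h.py").read()
s=s.replace("GZ=.003","GZ=.001").replace("arm.grip(w-.01)\n","arm.grip(0); print('grip',arm.current_ee_pos().round(4),round(arm.current_width(),4),round(arm.current_grasp_force(),1))\n    arm.move_l((x,y,GZ+.01),feed=.03)\n")
open("h.py","w").write(s)
from h import *
pick(.419,-.337,-27,.032)
E
```

```text
grip [ 0.419 -0.337  0.001] 0.0005 0.0
width 0.0006 want 0.032 F 0.0 t 12.975
```

```bash
python3 - <<'E'
from h import *
im,c=snap("side","s2")
for o in find(im,c,amin=20)[:3]: print(*o)
im2,c2=snap("scene","s2b")
cv2.imwrite("pics/s2c.png",np.hstack([cv2.resize(im[220:340,300:420,::-1],None,fx=3.2,fy=3.2),cv2.resize(im2[90:210,180:300,::-1],None,fx=3.2,fy=3.2)]))
print(arm.current_ee_pos(),arm.current_width())
P=np.linalg.inv(c["cam_to_world"]); 
for z in(.0893,0): 
    v=(P@[.419,-.337,z,1])[:3]; v=c["intrinsics"]@v; print(v[:2]/v[2])
E
```

```text
[366. 308.] 417 -341 [38. 29.] 61.8 0.85
[307. 249.] 422 -111 [51. 42.] 56.1 0.8
[433. 225.] 755 -214 [29. 16.] 42.3 0.76
[ 0.41859189 -0.33664897  0.08915441] 0.00030087534479699817
[367.78305978 277.62070451]
[364.83715156 310.85947628]
```

View pics/s2c.png

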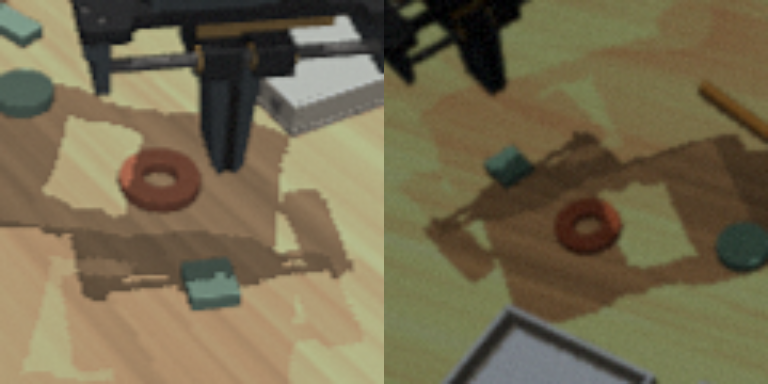

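The crops show the closed fingertips at side pixel (371,273) and scene pixel (215,118), and the piece unmoved. The fingers seem to close above the piece, so I'll triangulate the real fingertip.

```bash
python3 - <<'E'
from h import *
cs,cc=arm.get_calibration("side"),arm.get_calibration("scene")
P=lambda c:c["intrinsics"]@np.linalg.inv(c["cam_to_world"])[:3]
X=cv2.triangulatePoints(P(cs),P(cc),np.array([371.,273.]),np.array([215.3,118.])).ravel(); print("tip",X[:3]/X[3])
for c in(cs,cc):
    v=P(c)@[.4186,-.3366,.0892,1]; print("tcp px",v[:2]/v[2])
# touch test on bare table, closed fingers
arm.move_to((.46,-.36,.04),R(-27)); f0=arm.current_force()
for z in np.arange(.012,-.0121,-.002):
    arm.move_l((.46,-.36,z),feed=.04); f=arm.current_force()-f0; print(round(z,3),f.round(1))
    if abs(f[2])>4: break
arm.move_l((.46,-.36,.06),feed=.15); print(arm.current_t())
E
```

```text
tip [ 0.41963189 -0.33234062  0.09916236]
tcp px [367.48384639 277.62168361]
tcp px [213.01158925 120.5054998 ]
0.012 [-0.1 -0.9  0.6]
0.01 [-0.2 -0.4 -0.5]
0.008 [ 1.1  0.1 -0.2]
0.006 [ 0.6 -0.8  0.2]
0.004 [ 0.9 -0.3 -0.1]
0.002 [-0.1  0.5 -0.4]
0.0 [0.2 0.5 0.3]
-0.002 [ 0.3  0.4 -0.1]
-0.004 [ 1.4  0.5 -0.2]
-0.006 [ 0.1 -0.2  0.3]
-0.008 [ 1.2 -0.7  0.2]
-0.01 [ 0.5 -0.  -0.2]
-0.012 [ 0.5 -0.5 -1. ]
17.9333
```

The true fingertips are more than 12 mm above the reported TCP, so I'll continue the touch test to find the offset.

```bash
python3 - <<'E'
from h import *
arm.move_l((.46,-.36,-.010),feed=.15); f0=arm.current_force()
for z in np.arange(-.012,-.0251,-.001):
    arm.move_l((.46,-.36,z),feed=.04); f=arm.current_force()-f0; print(round(z,3),f.round(1),arm.current_ee_pos()[2].round(4))
    if abs(f[2])>4: break
arm.move_l((.46,-.36,.06),feed=.15); print(arm.current_t())
E
```

```text
-0.012 [ 0.8  0.  -0.6] -0.0114
-0.013 [ 0.4  0.3 -1.3] -0.0128
-0.014 [-0.5  0.7 -0.3] -0.0141
-0.015 [ 0.7  1.2 -0.3] -0.0151
-0.016 [-0.3  1.1 -0.3] -0.0161
-0.017 [ 0.8 -0.5 -0.3] -0.0171
-0.018 [ 1.3  0.6 -0.6] -0.018
-0.019 [-0.6  1.4 -0.5] -0.019
-0.02 [0.9 1.3 0.1] -0.0201
-0.021 [1.  0.  0.4] -0.0211
-0.022 [ 0.4 -0.4 -0.4] -0.0221
-0.023 [ 0.6 -0.4 -0.8] -0.0231
-0.024 [0.9 1.4 0.3] -0.024
-0.025 [-4.4  3.7 19.8] -0.024
22.7667
```

The fingertips touch the table at TCP z ≈ −0.0243, so the offset is about 24 mm. I'll grasp with that correction and check the force.

```bash
python3 - <<'E'
s=open("h.py").read()
s=s.replace("GZ=.001","GZ=-.0225").replace("arm.move_l((x,y,GZ),feed=.12);","f0=arm.current_force(); arm.move_l((x,y,GZ+.003),feed=.15); arm.move_l((x,y,GZ),feed=.03); print('df',(arm.current_force()-f0).round(1));")
s=s.replace(",.09)",",.07)").replace(",.1),feed=.12",",.07),feed=.15").replace("z+.012),feed=.12","z+.01),feed=.15").replace('print("fz",arm.current_force()','print("fz",arm.current_ee_pos().round(4),arm.current_force()')
open("h.py","w").write(s)
from h import *
pick(.419,-.337,-27,.032)
E
```

```text
df [-2.6 -0.3 -0.6]
grip [ 0.419  -0.337  -0.0225] 0.032 30.0
width 0.0315 want 0.032 F 30.0 t 27.0917
```

```bash
python3 - <<'E'
s=open("h.py").read()
s=s.replace("arm.move_l((x,y,z+.0006),feed=.025)","""f0=arm.current_force()[2]; arm.move_l((x,y,z+.001),feed=.04)
    for d in(.0005,0,-.0005,-.001,-.0015):
        if arm.current_force()[2]-f0>3: break
        arm.move_l((x,y,z+d),feed=.02)""").replace("arm.current_force().round(1))","arm.current_force()[2]-f0, z)")
open("h.py","w").write(s)
from h import *
place("sq",0,-.034,.032)
E
```

```text
fz [ 0.6395 -0.034  -0.0175] 8.690661895662148 -0.017499999999999998
t 31.5
```

```bash
python3 - <<'E'
from h import *
pick(.466,-.013,12.5,.024)
if arm.current_width()>.018: place("st",0,0,.024)
im,c=snap("side","s3"); cv2.imwrite("pics/s3c.png",cv2.resize(im[140:340,220:470,::-1],None,fx=3,fy=3))
E
```

```text
df [0.2 0.2 0.4]
grip [ 0.466  -0.013  -0.0225] 0.0236 30.0
width 0.0238 want 0.024 F 30.0 t 35.5333
fz [ 0.6401 -0.191  -0.0175] 8.356048125437576 -0.017499999999999998
t 39.525
```

View pics/s3c.png

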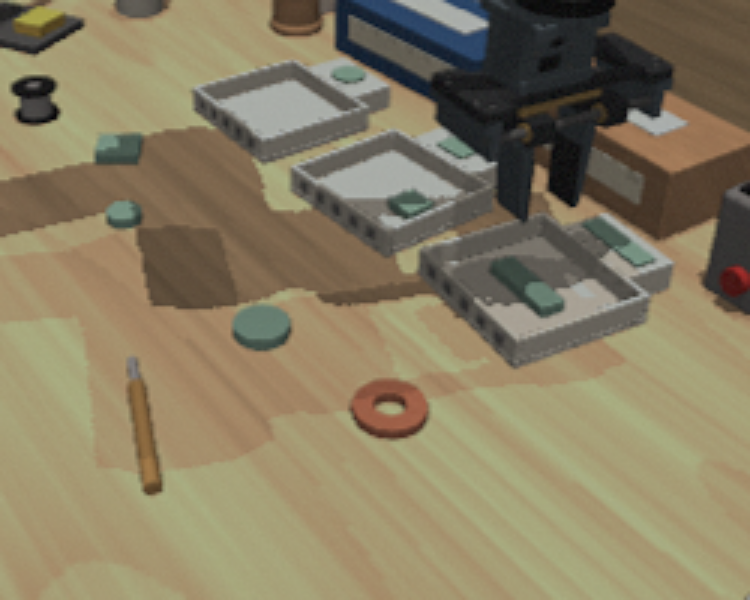

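The small square (410,202) lies flat in the middle tray and the strip (527,285) lies flat in the near tray. The foil (390,407) hasn't moved. Large square next, then the rounds.

```bash
python3 - <<'E'
from h import *
def go(a,b,w):
    pick(*a,w); ok=arm.current_width()>w-.006
    if ok: place(*b,w)
    return ok
(go((.463,.226,-33),("sq",0,.032),.045) and go((.411,.109,0),("ro",0,-.034),.034) and go((.426,-.107,0),("ro",0,.03),.048))
im,c=snap("side","s4"); cv2.imwrite("pics/s4c.png",cv2.resize(im[140:340,220:470,::-1],None,fx=3,fy=3))
E
```

```text
df [-0.7 -0.8 -1.4]
grip [ 0.463   0.226  -0.0225] 0.0449 30.0
width 0.0446 want 0.045 F 30.0 t 44.9
fz [ 0.6367  0.0319 -0.0175] 8.070984362635041 -0.017499999999999998
t 48.925
df [-0.3 -0.2  0.7]
grip [ 0.411   0.109  -0.0225] 0.033 30.0
width 0.0329 want 0.034 F 30.0 t 53.1333
fz [ 0.642   0.1615 -0.0175] 7.830397925218093 -0.017499999999999998
t 57.1
df [-0.4  0.6 -0.7]
grip [ 0.426  -0.107  -0.0225] 0.047 30.0
width 0.0469 want 0.048 F 30.0 t 61.9917
fz [ 0.6403  0.2255 -0.0175] 6.837647851956781 -0.017499999999999998
t 66.4833
```

View pics/s4c.png

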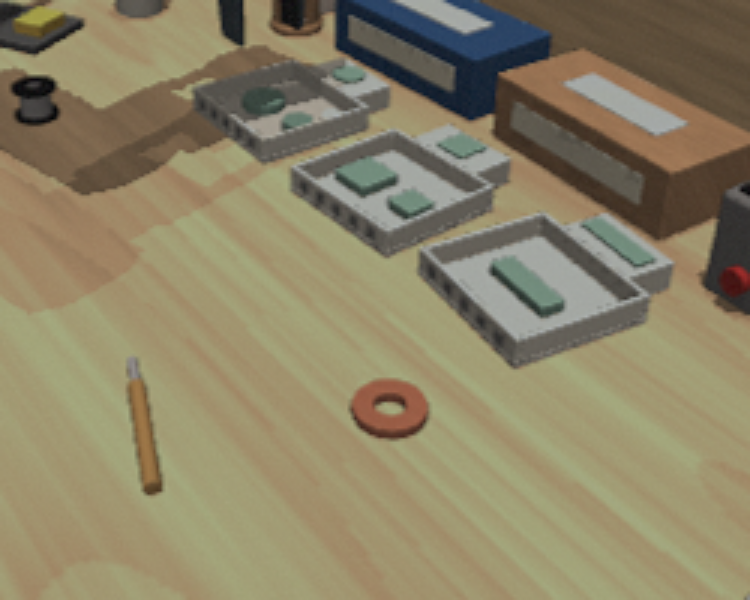

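All five pieces show in the right trays: rounds (263,100) and (297,122), squares (367,175) and (410,202), strip (527,285). The foil and spool haven't moved. I'll check that the rounds are flat from above before signing off.

```bash
python3 - <<'E'
from h import *
arm.move_l((.641,.16,.16),feed=.25); im,c=snap("scene","s5"); cv2.imwrite("pics/s5c.png",cv2.resize(im[180:330,170:430,::-1],None,fx=3,fy=3))
E
```

```text
(no output)
```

View pics/s5c.png

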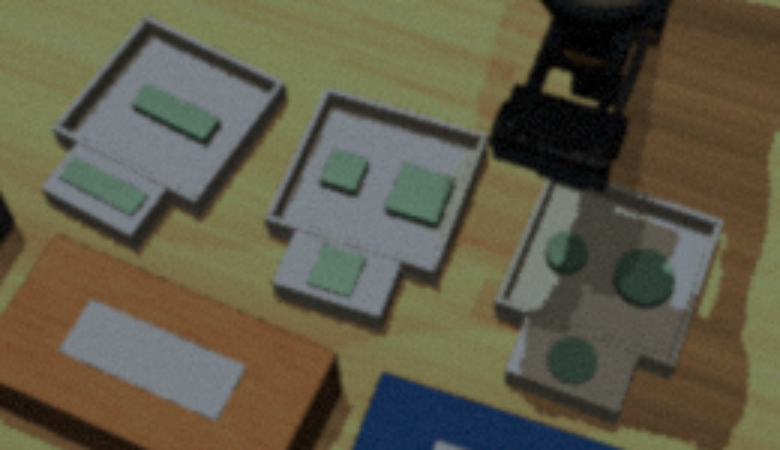

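From above, all five lie flat and separate in the right trays: strip (175,113), squares (345,170) and (420,193), rounds (566,250) and (645,277).

```bash
python3 -c "
from rig import arm
print(arm.current_t()); print(arm.sign_off())"
```

```text
67.175
the job is handed in; nothing more can be done
None
```

I handed the job in at 67 s: all five glass pieces lie flat and separate in their matching trays, and the foil roll and solder spool were not touched.

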